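# Sort leftover electrical parts into the trays after a panel job

### The arm

A 6-joint arm with a two-finger parallel gripper is mounted at the origin on the work surface. World frame = base frame: x ahead of the robot, y to its left, z up, the work surface at z = 0. Lengths are in mm, angles in rad, forces in N, time in s.
With the tool pointing down it reaches from about 300 to 775 mm from the base axis. Payload 14.6 kg.
Tool frame: the origin (TCP) lies on the centre line of the jaws, within the pads' length; the fingertips stand 8 mm ahead of it and the grasp point (between the pads) lies 11 mm behind it; z points along the fingers, y is the direction in which the jaws open and shut (so a half turn about z gives the same grasp; the last joint's range is limited). The gripper opens to 94 mm and grips with 3 to 60 N. Pads are 16 mm wide; open, the fingers measure 119 mm over their backs; the gripper's body (75 mm by 177 mm) begins 78 mm behind the grasp point.
Start: joints at [-1.27, 0.3, 1.521, -0, 1.321, -0.067], TCP at [197.752, -513.209, 213.446] pointing down, gripper open.
Joint ranges: [-3.03, 3.03], [-0.79, 2.21], [0.23, 2.52], [-1.04, 4.18], [0, 3.07], [-2.55, 2.55]. Speed limits (rad/s): [2.22, 2.22, 2.57, 3.14, 3.14, 3.14].

### API

Orientations are given as [roll, pitch, yaw] about the fixed x, y, z axes, in that order (R = Rz(yaw) Ry(pitch) Rx(roll)).
In Python, from cell import read_state, cams, manip gives the robot as it stands.
- The arm moves only by the shell command python3 -m handwheel 'ROWS' [OPENING] [FORCE]. ROWS is JSON, a list of rows, each a list of 4 numbers: the shift along the tool's x, y, z in m, then the turn about the tool's z in degrees. In form: [[dx, dy, dz, turn], ...]. A call has 1 to 5 rows; each row is the pose to reach, as a shift and turn from the pose measured when the call began, along the tool's axes at that moment; what a row does not reach only later rows make up. A row lasts 1/8 s, in which the tool goes at most 62.5 mm and 10.7 degrees, less where a joint would pass 70% of its speed; a pose out of reach is approached as far as the arm can. A call with a gripper value outside its range is refused whole. OPENING is the closure, from 0 (fully open) to 1 (shut), set as the call begins (- or left out, the last holds). The fingers move at their own pace and stop on an object; FORCE is the grip in N (left out, the last holds). Time passes only in rows, so rows that repeat a pose let the fingers close. It gives the time, the measured TCP pose, the force and the opening at its end, in the units of the state.
- read_state(): the state, without advancing time (a new reading comes with each control period).
- cams.camera(name): name is "scene" or "top" or "wrist"; returns the picture (420x560x3 uint8, red, green, blue); there is no depth.
- cams.get_calibration(name): a dict with "vertical_fov" (degrees; the focal length in pixels is half the picture's height over the tangent of half this angle, whatever the lens; pixels are square), "cx", "cy" (the principal point, pixels), "R" (3x3) and "t" (3): a world point X has camera coordinates R X + t. Camera axes: x right, y down, z forward; pixel columns grow to the right and rows downward; lengths in mm; the calibration is good to about 2 mm. The wrist camera is an equidistant fisheye: a pixel r from the principal point sees the ray r / f radians off the axis. A picture is of the moment at which its call begins: read the wrist's pose just before it. get_calibration takes no time and is no camera call; for the wrist camera it gives the pose at the moment of the call.
- manip.sign_off(): hands the job in, once; it reports no verdict.
The state is a dict: "clock": time; "joints": joint angles; "qd": joint speeds; "effort": joint torques, N m; "eef_pos": TCP position; "eef_rot": TCP orientation; "wrist_force": force on the tool from outside, world axes, zero at the start; "moment": the same for the moment, N m; "finger_gap": finger opening in mm.
Only numpy, scipy, OpenCV 4.12 (cv2) and the standard library are available. Lean on these libraries where they do the work, as an engineer would, in place of code of your own. Each camera call takes 0.05 s, during which the arm holds its last target. There are 200 camera calls.

### The job

Sort the electrical parts on the tool chest into the trays: both black circuit breakers into the red tray, both metal conduit fittings into the blue tray and the white wall outlet into the yellow tray. Each part gets a bay to itself, set down flat on the bay's floor between its walls, the same side up as now, and let go. Leave the drill and the yellow screwdriver where they are.

Things in the scene. Friction and masses are not known exactly. Their poses are not given: they have to be found in the camera images.
- breaker1_c (a point): Single-pole circuit breaker: narrow black block with one white toggle on top, 75 mm long (its x), 25 mm wide (its y), 60 mm high in all: full length up to 44 mm, above that a 45 mm long middle part of the same width. 0.08 to 0.17 kg. Grasp it across its width. Stands upright on the work surface, z up. The point is its centre, 30 mm above its underside.
- breaker2_c (a point): Two-pole circuit breaker: black block with two white toggles joined by a white bar on top, 75 mm long (its x), 50 mm wide (its y), 60 mm high in all: full length up to 44 mm, above that a 45 mm long middle part of the same width. 0.17 to 0.34 kg. Grasp it across its width. Stands upright on the work surface, z up. The point is its centre, 30 mm above its underside.
- coupling_c (a point): Conduit coupling: upright silver steel cylinder, 34 mm in diameter and 56 mm high, dark bore, a dark band round the middle and two small screws on one side. 0.07 to 0.14 kg. Stands upright on the work surface, z up. The point is its centre, 28 mm above its underside.
- connector_c (a point): Conduit connector: upright brass-coloured cylinder with a ribbed upper half, 44 mm in diameter and 48 mm high, dark bore. 0.11 to 0.23 kg. Stands upright on the work surface, z up. The point is its centre, 24 mm above its underside.
- outlet_c (a point): White wall outlet lying on its back, face up: body 68 mm long (its x), 34 mm wide (its y), 50 mm high in all, with a thin steel mounting strap 106 mm long along x and 20 mm wide, 42 to 44 mm above its underside. 0.08 to 0.16 kg. Grasp it across its width. Stands upright on the work surface, z up. The point is its centre, 25 mm above its underside.
- tray_red: Low red tray, 78 mm (its x) by 202 mm (its y), with two equal bays side by side along y, centred at y = -49.5 and +49.5 mm, each 70 mm (x) by 95 mm (y) inside. A breaker fits with its length along the tray's y. All walls are 4 mm thick; the floor is 2 mm above the work surface and the walls end 9 mm above it. Origin: centre of its underside, on the work surface; z up. It is fixed.
- tray_blue: Low blue tray, 73 mm (its x) by 142 mm (its y), with two equal bays side by side along y, centred at y = -34.5 and +34.5 mm, each 65 mm square inside. All walls are 4 mm thick; the floor is 2 mm above the work surface and the walls end 9 mm above it. Origin: centre of its underside, on the work surface; z up. It is fixed.
- tray_yellow: Low yellow tray, 66 mm (its x) by 134 mm (its y), with a single bay in its middle, 58 mm (x) by 126 mm (y) inside. The outlet fits with its length along the tray's y. All walls are 4 mm thick; the floor is 2 mm above the work surface and the walls end 9 mm above it. Origin: centre of its underside, on the work surface; z up. It is fixed.
- drill: Bystander: red and black cordless drill standing on its battery, 215 mm high, 115 x 72 mm at the foot, chuck towards its -x. 1.6 kg. Origin: centre of the foot's underside.
- screwdriver_c (a point): Bystander: yellow-handled screwdriver lying along its y, 190 mm long, handle 29 mm thick and 90 mm long (towards -y), blade towards +y. The point lies on the axis in the handle, 20 mm from its blade end and 14.5 mm above the work surface.
Things that resemble listed ones, but are neither listed nor needed, are in the scene too. Leave any orange or pink look-alike of the part that bears breaker1_c alone.

How it is judged (in metres and radians):
At the end, for the whole second after the job is handed in: Both breakers stand in the red tray, both conduit fittings in the blue tray and the outlet in the yellow tray, each on the floor of a bay (height within 4 mm, wholly between the bay's walls), upright within 0.1 rad, released and at rest (x of breaker1_c in the frame of tray_red between -0.025 and 0.025 m and y of breaker1_c in the frame of tray_red between -0.064 and 0.064 m and z of breaker1_c in the frame of tray_red between 0.028 and 0.036 m and angle between each of breaker1_c, breaker2_c, coupling_c, connector_c, outlet_c's own z axis and vertical below 0.1 rad and linear speed of each of breaker1, breaker2, coupling, connector, outlet below 0.02 m/s and angular speed of each of breaker1, breaker2, coupling, connector, outlet below 0.2 rad/s and contact force between each of breaker1, breaker2, coupling, connector, outlet and the fingers below 0.05 N and x of breaker2_c in the frame of tray_red between -0.014 and 0.014 m and y of breaker2_c in the frame of tray_red between -0.064 and 0.064 m and z of breaker2_c in the frame of tray_red between 0.028 and 0.036 m and x of coupling_c in the frame of tray_blue between -0.018 and 0.018 m and y of coupling_c in the frame of tray_blue between -0.053 and 0.053 m and z of coupling_c in the frame of tray_blue between 0.026 and 0.034 m and x of connector_c in the frame of tray_blue between -0.013 and 0.013 m and y of connector_c in the frame of tray_blue between -0.048 and 0.048 m and z of connector_c in the frame of tray_blue between 0.022 and 0.03 m and x of outlet_c in the frame of tray_yellow between -0.015 and 0.015 m and y of outlet_c in the frame of tray_yellow between -0.013 and 0.013 m and z of outlet_c in the frame of tray_yellow between 0.023 and 0.031 m); the robot touches nothing.
It fails at once if the drill is moved by more than 30 mm (distance of drill from where it was at the start of the episode above 0.03 m).
It fails at once if the screwdriver is moved by more than 30 mm (distance of screwdriver_c from where it was at the start of the episode above 0.03 m).
It also fails if it takes over 106 s, if anything falls off the work surface, if the arm or the gripper's body presses on something with over 40 N, if the wrist force passes 120 N, or if a joint passes its speed limit or range.

## Working session

There is one attempt and no reset: what is moved stays moved. The work goes in short steps, Python scripts to look and compute and a shell command to move; the robot and the scene stay as the last step left them, time stands still between calls to the robot, and variables do not carry over. Pictures are saved under pics/ and viewed, about 12 in all and at most 16, crops included, and the job is handed in when it is done.

```bash
mkdir -p pics; python3 - <<'E'
from cell import read_state,cams
import cv2
print(read_state())
for n in("top","scene"):
    c=cams.get_calibration(n);print(n,c)
    cv2.imwrite(f"pics/{n}0.png",cams.camera(n)[:,:,::-1])
E
```

```text
{'clock': 0.0, 'joints': array([-1.26962391e+00,  3.00489736e-01,  1.52160904e+00, -1.25296726e-05,
        1.32068387e+00, -6.65519224e-02]), 'qd': array([ 0.0004322 ,  0.00023248, -0.00054824,  0.00081302, -0.00137949,
        0.00013508]), 'effort': array([-8.55256494e-04, -5.31812525e+01, -3.52735126e+01,  7.08008185e-02,
        2.44121393e-02, -9.45766601e-05]), 'eef_pos': array([ 197.66224175, -512.97363755,  212.86427184]), 'eef_rot': array([-3.14040449e+00, -6.70287803e-05,  3.67727403e-01]), 'wrist_force': array([ 0.52560498, -0.95664711, -0.44810478]), 'moment': array([0.00046658, 0.02517425, 0.0687907 ]), 'finger_gap': 94.25644164343979}
top {'vertical_fov': 52.05843496233101, 'cx': 283.94402153962574, 'cy': 212.41341402566385, 'R': array([[ 0.00334463, -0.99999371, -0.00118163],
       [-0.98987814, -0.00314314, -0.14188511],
       [ 0.14188051,  0.00164423, -0.98988243]]), 't': array([ -57.90076766,  497.3949135 , 1397.7320567 ])}
scene {'vertical_fov': 55.629319527678504, 'cx': 287.9667040860012, 'cy': 212.9370632883534, 'R': array([[ 0.25360293,  0.96723983, -0.01151795],
       [ 0.68823169, -0.18879067, -0.70049641],
       [-0.67972251,  0.16972092, -0.71356297]]), 't': array([ -56.53292618, -299.85621616, 1381.54122897])}
```

View pics/top0.png

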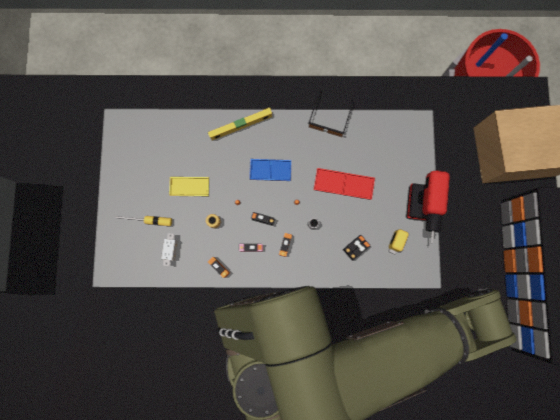

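View pics/scene0.png

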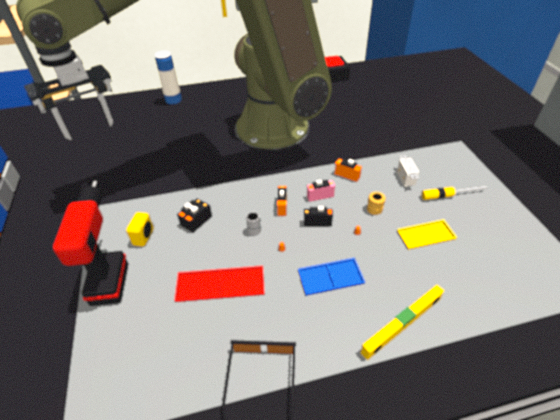

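Top view: red tray (344,184), blue tray (271,170), yellow tray (189,187), coupling (314,223), connector (213,221), outlet (168,249), breaker2 (357,247). Breaker1 candidates are black (263,218), orange (286,244), orange (219,267) and pink (252,247). The black one at (263,218) fits, which is scene (319,215). I'll confirm it in an enlarged crop.

```bash
python3 - <<'E'
import cv2,numpy as np
a=cv2.imread("pics/top0.png")[150:290,145:415]
b=cv2.imread("pics/scene0.png")[150:250,160:430]
o=np.vstack([cv2.resize(a,None,fx=2.4,fy=2.4,interpolation=3),cv2.resize(b,None,fx=2.4,fy=2.4,interpolation=3)])
cv2.imwrite("pics/crop1.png",o);print(o.shape)
E
```

```text
(576, 648, 3)
```

View pics/crop1.png

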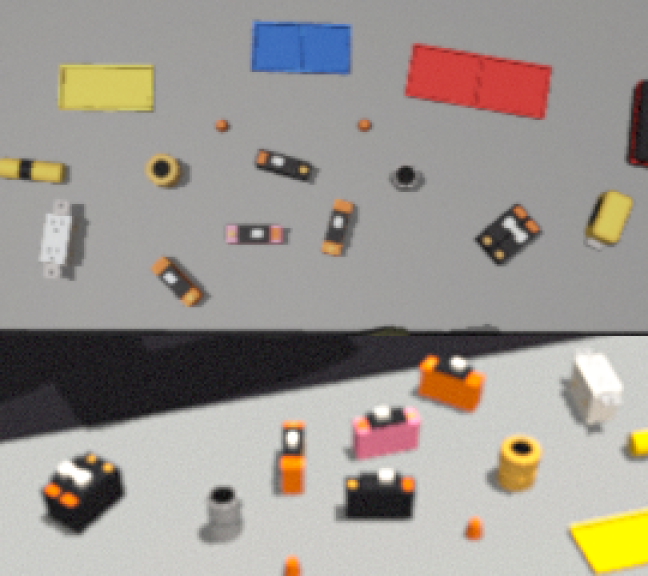

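The crop confirms it: the black single-toggle block at top (263,218) is breaker1, since the other three have orange or pink bodies. Coarse localisation comes next.

```bash
cat > h.py <<'E'
import cv2,numpy as np
from cell import read_state,cams
def ray(c,uv,fish):
    f=210/np.tan(np.radians(c["vertical_fov"]/2))
    d=(np.atleast_2d(uv).astype(float)-[c["cx"],c["cy"]])/f
    if fish:
        r=np.linalg.norm(d,axis=1,keepdims=True)+1e-12
        d3=np.hstack([d/r*np.sin(r),np.cos(r)])
    else: d3=np.hstack([d,np.ones((len(d),1))])
    R=np.array(c["R"]);return -R.T@np.array(c["t"]),d3@R
def toplane(c,uv,z,fish=False):
    o,d=ray(c,uv,fish);return (o+d*((z-o[2])/d[:,2])[:,None])[:,:2]
def project(c,X,fish):
    f=210/np.tan(np.radians(c["vertical_fov"]/2))
    p=np.atleast_2d(X)@np.array(c["R"]).T+np.array(c["t"])
    if fish:
        r=np.linalg.norm(p[:,:2],axis=1);k=np.arctan2(r,p[:,2])/(r+1e-9)
        return f*p[:,:2]*k[:,None]+[c["cx"],c["cy"]]
    return f*p[:,:2]/p[:,2:]+[c["cx"],c["cy"]]
def rect(P):
    (x,y),(w,h),a=cv2.minAreaRect(np.float32(P))
    if h>w: w,h,a=h,w,a+90
    return [round(float(v),1) for v in (x,y,w,h,(a+90)%180-90)]  # a: long-axis angle
E
python3 - <<'E'
from h import *
c=cams.get_calibration("top");im=cv2.imread("pics/top0.png");hsv=cv2.cvtColor(im,cv2.COLOR_BGR2HSV)
H,S,V=cv2.split(hsv)
M={"red":((H<6)|(H>174))&(S>150)&(V>120),"blue":(abs(H.astype(int)-110)<12)&(S>120)&(V>80),"yel":(abs(H.astype(int)-28)<6)&(S>110)&(V>100)}
for n,m in M.items():
    cs,_=cv2.findContours(np.uint8(m)[100:290,90:400].copy(),0,1)
    for k in cs:
        if cv2.contourArea(k)>150: print(n,(k.reshape(-1,2).mean(0)+[90,100]).round(),rect(toplane(c,k.reshape(-1,2)+[90,100],9)))
for n,uv,z in [("b1",(263,218),55),("b2",(357,247),55),("coup",(314,223),56),("conn",(213,221),48),("out",(168,249),45),("screw",(158,221),15),("tape",(399,241),30)]: print(n,toplane(c,uv,z).round())
w=cams.get_calibration("wrist");print(w)
E
```

```text
red [344. 183.] [602.8, -261.2, 197.5, 75.2, 80.3]
blue [270. 169.] [651.2, -8.4, 138.3, 71.5, 88.2]
yel [189. 186.] [591.9, 269.6, 131.9, 62.9, -89.8]
b1 [[476.  12.]]
b2 [[ 382. -294.]]
coup [[ 460. -155.]]
conn [[466. 177.]]
out [[374. 323.]]
screw [[470. 368.]]
tape [[ 404. -438.]]
{'vertical_fov': 65.70646984690485, 'cx': 282.5952476533563, 'cy': 212.62493829549757, 'R': array([[ 0.36036449, -0.93280991, -0.00176463],
       [-0.90231971, -0.34906395,  0.25292981],
       [-0.23655141, -0.08955466, -0.96748302]]), 't': array([-548.80101776,  -27.42996069,  390.73608587])}
```

```bash
python3 -m handwheel '[[0.393,-0.237,-0.06,0],[0.393,-0.237,-0.06,0],[0.393,-0.237,-0.06,0],[0.393,-0.237,-0.06,0],[0.393,-0.237,-0.06,0]]' 0
```

```text
clock: 0.72
eef_pos: [388.6, -266.6, 254.0]
eef_rot: [-3.14, -0.0, 0.368]
wrist_force: [0.1, -0.9, 1.0]
finger_gap: 94.0
```

```bash
python3 -m handwheel '[[0.125,-0.076,-0.02,0],[0.125,-0.076,-0.02,0],[0.125,-0.076,-0.02,0],[0.125,-0.076,-0.02,0],[0.125,-0.076,-0.02,0]]'
python3 - <<'E'
from h import *
s=read_state();c=cams.get_calibration("wrist");im=cams.camera("wrist")
print(s["eef_pos"],s["eef_rot"],s["qd"].round(3)); cv2.imwrite("pics/w1.png",im[:,:,::-1]);np.save("w1.npy",c)
for n,X in [("b1",(476,12,55)),("b2",(382,-294,55)),("coup",(460,-155,56)),("conn",(466,177,48)),("red",(603,-261,9)),("blue",(651,-8,9))]: print(n,project(c,X,1).round())
E
```

```text
clock: 1.35
eef_pos: [477.4, -151.4, 273.7]
eef_rot: [-3.14, 0.001, 0.367]
wrist_force: [-0.2, -0.5, 0.1]
finger_gap: 93.9
[ 477.39249467 -151.36782935  273.7153134 ] [-3.14013322e+00  6.16519342e-04  3.67199770e-01] [-0.015 -0.004 -0.     0.003  0.     0.002]
b1 [[161. 145.]]
b2 [[355. 291.]]
coup [[281. 204.]]
conn [[ 64. 118.]]
red [[391. 129.]]
blue [[230.  29.]]
```

View pics/w1.png

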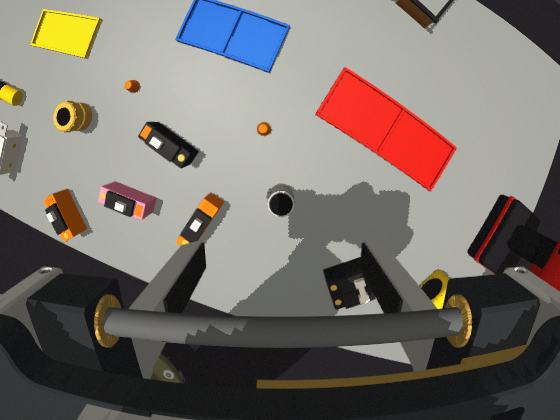

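The wrist view shows blue tray (233,34), red tray (386,128), coupling (281,204), black breaker1 (167,143), connector (72,116) and breaker2 (350,287) partly behind a finger. Next I measure the coupling bore and cross-check the trays.

```bash
cat >> h.py <<'E'
def masks(im):  # BGR
    H,S,V=[x.astype(int) for x in cv2.split(cv2.cvtColor(im,cv2.COLOR_BGR2HSV))]
    return {"red":((H<6)|(H>174))&(S>150)&(V>120),"blue":(abs(H-110)<12)&(S>120)&(V>80),"yel":(abs(H-28)<6)&(S>110)&(V>100),
      "black":(V<62),"brass":(abs(H-20)<7)&(S>100)&(V>90),"white":(S<60)&(V>190)}
def blobs(m,mn=60):
    cs,_=cv2.findContours(np.uint8(m)*255,0,1)
    return [k.reshape(-1,2) for k in cs if cv2.contourArea(k)>mn]
def near(m,uv,mn=60):
    return min(blobs(m,mn),key=lambda k:np.linalg.norm((k.max(0)+k.min(0))/2-uv))
E
python3 - <<'E'
from h import *
c=np.load("w1.npy",allow_pickle=True).item();im=cv2.imread("pics/w1.png");m=masks(im)
for n in("red","blue","yel"):
    for uv in [{"red":(386,128),"blue":(233,34),"yel":(66,34)}[n]]:
        k=near(m[n],uv,600)
        for z in(9,2):print(n,z,rect(toplane(c,k,z,True)))
k=near(m["black"],(281,204));print("coup",rect(toplane(c,k,56,True)))
k=near(m["black"],(65,116));print("conn",rect(toplane(c,k,48,True)))
k=near(m["black"],(170,143));print("b1",rect(toplane(c,k,44,True)), k.min(0),k.max(0))
E
```

```text
red 9 [601.5, -262.0, 201.6, 77.8, 80.4]
red 2 [602.4, -264.3, 204.8, 79.0, 80.4]
blue 9 [648.9, -9.4, 142.0, 73.6, 88.4]
blue 2 [650.5, -7.5, 144.3, 74.8, 88.4]
yel 9 [589.8, 266.7, 139.7, 66.0, 89.7]
yel 2 [590.5, 273.0, 141.9, 67.1, 89.7]
coup [459.1, -154.9, 27.2, 26.9, -41.9]
conn [467.9, 180.7, 24.1, 23.1, -75.3]
b1 [479.1, 8.5, 80.5, 33.1, 74.7] [139 122] [198 167]
```

```bash
python3 -m handwheel '[[-0.018,-0.003,0.12,-67.4],[-0.018,-0.003,0.12,-67.4],[-0.018,-0.003,0.12,-67.4],[-0.018,-0.003,0.12,-67.4],[-0.018,-0.003,0.12,-67.4]]' 0
```

```text
clock: 2.02
eef_pos: [458.7, -156.1, 153.7]
eef_rot: [-3.14, -0.001, 1.31]
wrist_force: [-0.4, -0.4, -0.2]
finger_gap: 94.2
```

```bash
python3 -m handwheel '[[0.001,0,0.06,-13.3],[0.001,0,0.11,-13.3],[0.001,0,0.125,-13.3],[0.001,0,0.125,-13.3]]' 0 && python3 -m handwheel '[[0,0,0,0],[0,0,0,0],[0,0,0,0],[0,0,0,0],[0,0,0,0]]' 1 25
```

```text
clock: 2.52
eef_pos: [458.8, -155.5, 29.1]
eef_rot: [-3.14, -0.001, 1.54]
wrist_force: [-0.1, 0.1, 0.4]
finger_gap: 94.3
clock: 3.15
eef_pos: [458.7, -155.5, 29.1]
eef_rot: [-3.14, -0.001, 1.539]
wrist_force: [-0.1, 0.1, -0.1]
finger_gap: 47.5
```

```bash
python3 -m handwheel '[[0,0,0,0],[0,0,0,0],[0,0,0,0],[0,0,0,0]]' 1 25
```

```text
clock: 3.65
eef_pos: [458.8, -155.5, 29.1]
eef_rot: [-3.14, -0.001, 1.54]
wrist_force: [1.2, 0.4, -0.3]
finger_gap: 33.9
```

```bash
python3 -m handwheel '[[0,0,-0.06,0],[0.02,0.04,-0.08,0],[0.118,0.187,-0.08,0],[0.118,0.187,-0.08,0],[0.118,0.187,-0.08,0]]' && python3 -m handwheel '[[0,0,-0.001,0]]'
```

```text
clock: 4.28
eef_pos: [650.9, -42.0, 108.7]
eef_rot: [-3.14, -0.001, 1.54]
wrist_force: [0.8, -1.5, -0.9]
finger_gap: 33.8
clock: 4.4
eef_pos: [652.1, -40.0, 108.3]
eef_rot: [-3.138, -0.002, 1.543]
wrist_force: [0.2, -0.9, -0.4]
finger_gap: 33.6
```

```bash
python3 -m handwheel '[[-0.003,-0.003,0.05,0],[-0.003,-0.003,0.072,0],[-0.003,-0.003,0.077,0],[-0.003,-0.003,0.077,0]]' && python3 -m handwheel '[[0,0,0,0],[0,0,0,0],[0,0,0,0],[0,0,0,0],[0,0,0,0]]' 0
```

```text
clock: 4.9
eef_pos: [648.2, -43.4, 31.6]
eef_rot: [-3.138, -0.001, 1.542]
wrist_force: [0.8, 0.2, -1.2]
finger_gap: 33.8
clock: 5.52
eef_pos: [648.2, -43.3, 31.6]
eef_rot: [-3.138, -0.001, 1.542]
wrist_force: [0.3, 1.6, -0.0]
finger_gap: 80.3
```

```bash
python3 -m handwheel '[[0,0,-0.06,0],[0,0,-0.11,0],[0.219,-0.186,-0.11,0],[0.219,-0.186,-0.11,0],[0.219,-0.186,-0.11,0]]' 0 && python3 -m handwheel '[[0.1,-0.087,0,0],[0.1,-0.087,0,0],[0.1,-0.087,0,0]]'
python3 - <<'E'
from h import *
s=read_state();c=cams.get_calibration("wrist");im=cams.camera("wrist")
cv2.imwrite("pics/w2.png",im[:,:,::-1]);np.save("w2.npy",c);print(s["eef_pos"],s["eef_rot"])
m=masks(im[:,:,::-1].copy())
k=near(m["black"],project(c,(468,181,48),1)[0]);print("conn",rect(toplane(c,k,48,True)))
for n,X in [("b1",(476,12,55)),("out",(374,323,45)),("coup",(649,-43,58))]: print(n,project(c,X,1).round())
E
```

```text
clock: 6.15
eef_pos: [530.0, 104.1, 142.4]
eef_rot: [-3.138, -0.002, 1.542]
wrist_force: [1.5, 0.8, -0.2]
finger_gap: 94.3
clock: 6.52
eef_pos: [444.1, 208.7, 143.2]
eef_rot: [-3.139, -0.002, 1.545]
wrist_force: [0.8, 0.2, -0.2]
finger_gap: 93.8
[444.06454373 208.68826385 143.16133357] [-3.13860970e+00 -1.94954358e-03  1.54528138e+00]
conn [467.7, 180.7, 25.5, 25.5, 1.1]
b1 [[317. 391.]]
out [[197.  86.]]
coup [[449. 405.]]
```

View pics/w2.png

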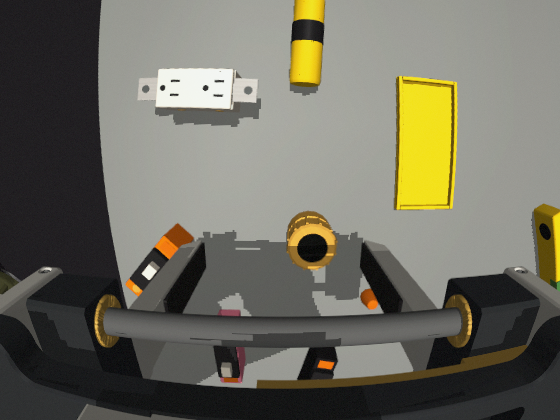

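The wrist view puts the connector bore at (312,247), matching my first measurement. The outlet is at (196,88), the yellow tray at (427,143) and the screwdriver handle at (307,40). Grasping the connector now.

```bash
python3 -m handwheel '[[-0.027,0.024,0.03,0],[-0.027,0.024,0.08,0],[-0.027,0.024,0.118,0],[-0.027,0.024,0.118,0],[-0.027,0.024,0.118,0]]' 0 && python3 -m handwheel '[[0,0,0,0],[0,0,0,0],[0,0,0,0],[0,0,0,0],[0,0,0,0]]' 1 30 && python3 -m handwheel '[[0,0,0,0],[0,0,0,0],[0,0,0,0]]'
```

```text
clock: 7.2
eef_pos: [468.8, 180.6, 26.4]
eef_rot: [-3.14, -0.002, 1.544]
wrist_force: [-0.3, 1.0, 0.4]
finger_gap: 94.0
clock: 7.82
eef_pos: [468.8, 180.6, 26.5]
eef_rot: [-3.14, -0.002, 1.544]
wrist_force: [-0.4, 0.3, 0.3]
finger_gap: 47.3
clock: 8.2
eef_pos: [468.8, 180.6, 26.4]
eef_rot: [-3.14, -0.002, 1.544]
wrist_force: [0.1, -0.1, -0.8]
finger_gap: 43.1
```

```bash
python3 -m handwheel '[[0,0,-0.06,0],[-0.02,0.04,-0.08,0],[-0.15,0.186,-0.08,0],[-0.15,0.186,-0.08,0],[-0.15,0.186,-0.08,0]]' && python3 -m handwheel '[[0,0,0,0]]'
```

```text
clock: 8.82
eef_pos: [646.1, 29.4, 105.7]
eef_rot: [-3.14, -0.002, 1.544]
wrist_force: [0.8, 0.5, -1.4]
finger_gap: 43.6
clock: 8.95
eef_pos: [647.6, 26.3, 104.5]
eef_rot: [-3.139, -0.002, 1.541]
wrist_force: [-0.2, 1.5, -2.1]
finger_gap: 43.6
```

```bash
python3 -m handwheel '[[-0.001,0.003,0.05,0],[-0.001,0.003,0.07,0],[-0.001,0.003,0.0755,0],[-0.001,0.003,0.0755,0]]' && python3 -m handwheel '[[0,0,0,0],[0,0,0,0],[0,0,0,0],[0,0,0,0],[0,0,0,0]]' 0
```

```text
clock: 9.45
eef_pos: [650.7, 25.9, 30.2]
eef_rot: [-3.141, -0.002, 1.541]
wrist_force: [0.3, -0.6, -0.5]
finger_gap: 43.2
clock: 10.07
eef_pos: [650.7, 25.9, 30.2]
eef_rot: [-3.141, -0.002, 1.541]
wrist_force: [0.6, 0.8, 0.1]
finger_gap: 90.1
```

```bash
python3 -m handwheel '[[0,0,-0.06,0],[0,0,-0.12,0],[-0.023,-0.172,-0.16,0],[-0.023,-0.172,-0.16,0],[-0.023,-0.172,-0.16,0]]' 0 && python3 -m handwheel '[[0,0,0,0],[0,0,0,0]]'
python3 - <<'E'
from h import *
s=read_state();c=cams.get_calibration("wrist");im=cams.camera("wrist")
cv2.imwrite("pics/w3.png",im[:,:,::-1]);np.save("w3.npy",c);print(s["eef_pos"],s["eef_rot"])
m=masks(im[:,:,::-1].copy())
k=near(m["black"],project(c,(479,8,55),1)[0],200);print(k.min(0),k.max(0))
for z in(60,44):print("b1",z,rect(toplane(c,k,z,True)))
E
```

```text
clock: 10.7
eef_pos: [476.2, 7.5, 190.8]
eef_rot: [-3.141, -0.002, 1.541]
wrist_force: [1.2, -0.4, 1.1]
finger_gap: 94.2
clock: 10.95
eef_pos: [476.8, 7.5, 191.1]
eef_rot: [3.141, -0.002, 1.541]
wrist_force: [0.2, -0.2, 0.2]
finger_gap: 93.9
[476.83381705   7.47301248 191.11908592] [ 3.14090402e+00 -2.19469593e-03  1.54082473e+00]
[0 0] [559 419]
b1 60 [450.3, -93.3, 1267.9, 773.2, -0.9]
b1 44 [448.8, -102.5, 1335.0, 814.2, -0.9]
```

View pics/w3.png

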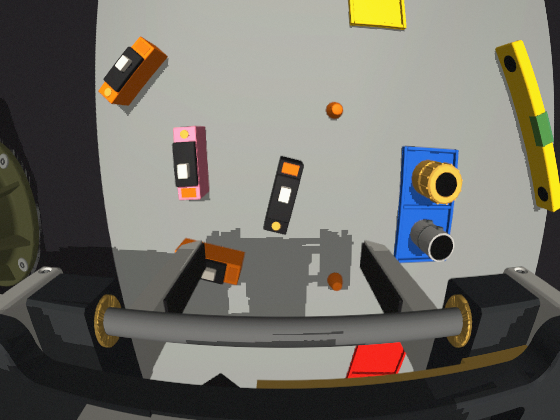

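Both fittings stand upright in the blue bays, at (440,183) and (434,245). Breaker1 is at (283,195), with orange terminal (290,170), toggle (285,195) and brass screw (276,226). Its shadow merges with it, so I'll locate it from these features.

```bash
python3 - <<'E'
from h import *
c=np.load("w3.npy",allow_pickle=True).item();im=cv2.imread("pics/w3.png");hsv=cv2.cvtColor(im,cv2.COLOR_BGR2HSV)
cam=-np.array(c["R"]).T@np.array(c["t"]);print("cam",cam.round())
sub=np.zeros(im.shape[:2],bool);sub[150:238,255:308]=1
for t in(35,45,55):
    bl=blobs((hsv[...,2]<t)&sub,200)
    for k in bl: print(t,k.min(0),k.max(0),[rect(toplane(c,k,z,True)) for z in(44,)])
for n,m in(("col",(hsv[...,1]>150)&(hsv[...,2]>120)),("white",(hsv[...,1]<60)&(hsv[...,2]>190))):
    for k in blobs(m&sub,15): print(n,k.mean(0),toplane(c,k.mean(0),45 if n=="col" else 60,True).round(1))
for uv in((279,157),(302,161),(264,230),(285,233)): print(uv,[toplane(c,uv,z,True).round(1).tolist() for z in(44,0)])
E
```

```text
cam [479.  80. 362.]
55 [264 156] [302 233] [[476.7, 15.9, 76.6, 23.9, 74.2]]
col [275.54166667 225.58333333] [[468.3 -14.7]]
col [290.16326531 168.7755102 ] [[484.6  42.9]]
white [284.20930233 194.6744186 ] [[478.1  20.1]]
(279, 157) [[[474.0, 54.7]], [[473.4, 51.2]]]
(302, 161) [[[496.4, 50.2]], [[498.9, 46.0]]]
(264, 230) [[[456.3, -19.4]], [[453.2, -33.2]]]
(285, 233) [[[477.7, -23.2]], [[477.6, -37.5]]]
```

```bash
python3 -m handwheel '[[0.008,0,0.05,14],[0.008,0,0.1,14],[0.008,0,0.14,14],[0.008,0,0.164,14],[0.008,0,0.164,14]]' 0 && python3 -m handwheel '[[0,0,0,0],[0,0,0,0],[0,0,0,0],[0,0,0,0],[0,0,0,0]]' 1 25 && python3 -m handwheel '[[0,0,0,0],[0,0,0,0],[0,0,0,0],[0,0,0,0]]'
```

```text
clock: 11.62
eef_pos: [476.7, 16.0, 24.7]
eef_rot: [-3.137, -0.001, 1.297]
wrist_force: [-0.1, 0.1, 1.0]
finger_gap: 93.9
clock: 12.25
eef_pos: [476.8, 16.0, 24.9]
eef_rot: [-3.137, -0.001, 1.297]
wrist_force: [1.0, -0.4, 0.3]
finger_gap: 47.4
clock: 12.75
eef_pos: [476.9, 16.0, 25.0]
eef_rot: [-3.137, -0.001, 1.297]
wrist_force: [1.7, 0.0, 0.7]
finger_gap: 25.1
```

```bash
python3 -m handwheel '[[0,0,-0.06,0],[-0.03,0.02,-0.09,-6],[-0.184,0.191,-0.09,-6],[-0.184,0.191,-0.09,-6],[-0.184,0.191,-0.09,-6]]' && python3 -m handwheel '[[0,0,0,0]]'
```

```text
clock: 13.38
eef_pos: [589.2, -178.8, 113.9]
eef_rot: [-3.137, -0.002, 1.401]
wrist_force: [0.7, 0.9, -1.3]
finger_gap: 24.7
clock: 13.5
eef_pos: [589.7, -181.8, 112.5]
eef_rot: [-3.136, -0.002, 1.398]
wrist_force: [-0.9, 1.2, -1.4]
finger_gap: 24.8
```

```bash
python3 -m handwheel '[[-0.027,0.026,0,0],[-0.027,0.026,0.03,0],[-0.027,0.026,0.075,0],[-0.027,0.026,0.085,0],[-0.027,0.026,0.085,0]]' && python3 -m handwheel '[[0,0,0,0],[0,0,0,0],[0,0,0,0],[0,0,0,0]]' 0
```

```text
clock: 14.12
eef_pos: [609.8, -211.9, 27.7]
eef_rot: [-3.135, -0.002, 1.399]
wrist_force: [0.2, 0.7, -0.7]
finger_gap: 24.9
clock: 14.62
eef_pos: [609.8, -211.9, 27.8]
eef_rot: [-3.135, -0.002, 1.399]
wrist_force: [0.6, -0.1, 0.4]
finger_gap: 61.2
```

```bash
python3 -m handwheel '[[0,0,-0.06,0],[0,0,-0.12,0],[-0.12,-0.21,-0.17,-52],[-0.12,-0.21,-0.17,-52],[-0.12,-0.21,-0.17,-52]]' 0
```

```text
clock: 15.25
eef_pos: [437.1, -275.0, 187.0]
eef_rot: [-3.137, -0.005, 1.965]
wrist_force: [1.2, -1.6, 0.9]
finger_gap: 94.1
```

```bash
python3 -m handwheel '[[0.004,-0.058,0,-20],[0.004,-0.058,0,-20],[0.004,-0.058,0,-20],[0.004,-0.058,0,-20]]' 0
python3 - <<'E'
from h import *
s=read_state();c=cams.get_calibration("wrist");im=cams.camera("wrist")
cv2.imwrite("pics/w4.png",im[:,:,::-1]);np.save("w4.npy",c);print(s["eef_pos"],s["eef_rot"])
print(project(c,[(382,-294,55),(610,-212,50)],1))
E
```

```text
clock: 15.75
eef_pos: [382.4, -293.4, 187.2]
eef_rot: [-3.139, -0.006, 2.311]
wrist_force: [-0.5, -0.1, -0.5]
finger_gap: 93.8
[ 382.44620697 -293.38825372  187.19760263] [-3.13914695 -0.00632834  2.31070601]
[[282.37393861 208.59007659]
 [469.15557122 284.13073439]]
```

View pics/w4.png

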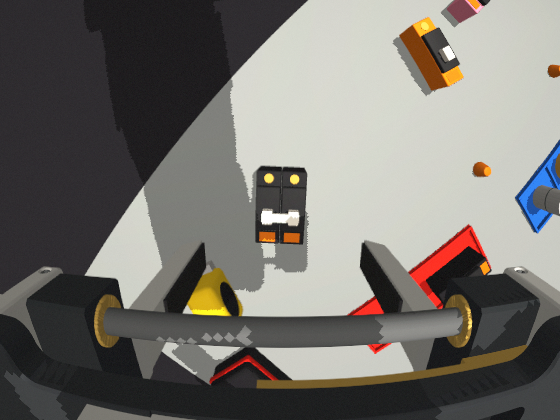

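Breaker2 is at (281,205), nearly square to the tool. The tape measure at (215,290) lies clear behind it. Computing its pose.

```bash
python3 - <<'E'
from h import *
c=np.load("w4.npy",allow_pickle=True).item();im=cv2.imread("pics/w4.png");hsv=cv2.cvtColor(im,cv2.COLOR_BGR2HSV)
sub=np.zeros(im.shape[:2],bool);sub[160:250,245:315]=1
for t in(45,55,62):
  for k in blobs((hsv[...,2]<t)&sub,200):print(t,k.min(0),k.max(0),rect(toplane(c,k,44,True)))
P=[(257,167),(307,168),(304,243),(256,242)];print(rect(toplane(c,P,44,True)))
for n,m in(("col",(hsv[...,1]>150)&(hsv[...,2]>120)),):
    for k in blobs(m&sub,15): print(n,k.mean(0),toplane(c,k.mean(0),45,True).round(1))
E
```

```text
45 [256 215] [304 243] [395.9, -313.3, 48.1, 30.1, 41.1]
55 [256 213] [304 243] [395.5, -312.8, 48.8, 31.8, 42.4]
62 [256 206] [304 243] [393.1, -310.1, 48.8, 38.9, 42.4]
62 [257 166] [305 212] [369.7, -282.5, 47.4, 46.0, 42.1]
[380.8, -295.1, 77.0, 49.3, -48.9]
col [291.28888889 237.26666667] [[ 410.5 -311.8]]
col [266.65957447 236.36170213] [[ 391.4 -328. ]]
col [268.46153846 177.92307692] [[ 352.9 -282.3]]
```

```bash
python3 -m handwheel '[[0,-0.002,0.06,1],[0,-0.002,0.11,1],[0,-0.002,0.15,1],[0,-0.002,0.161,1],[0,-0.002,0.161,1]]' 0 && python3 -m handwheel '[[0,0,0,0],[0,0,0,0],[0,0,0,0],[0,0,0,0],[0,0,0,0]]' 1 35 && python3 -m handwheel '[[0,0,0,0],[0,0,0,0]]'
```

```text
clock: 16.42
eef_pos: [380.4, -294.2, 26.5]
eef_rot: [-3.139, -0.007, 2.294]
wrist_force: [0.2, 0.3, 0.5]
finger_gap: 93.4
clock: 17.05
eef_pos: [380.4, -294.2, 26.5]
eef_rot: [-3.139, -0.007, 2.294]
wrist_force: [-1.3, 0.9, 2.0]
finger_gap: 49.9
clock: 17.3
eef_pos: [380.4, -294.2, 26.6]
eef_rot: [-3.139, -0.007, 2.294]
wrist_force: [-0.0, -0.6, 0.6]
finger_gap: 49.7
```

```bash
python3 -m handwheel '[[0,0,-0.06,0],[-0.02,0.02,-0.09,10],[-0.153,0.15,-0.09,51],[-0.153,0.15,-0.09,51],[-0.153,0.15,-0.09,51]]'
```

```text
clock: 17.92
eef_pos: [596.4, -309.9, 114.8]
eef_rot: [-3.135, -0.003, 1.55]
wrist_force: [-0.2, -0.4, -0.7]
finger_gap: 49.9
```

```bash
python3 -m handwheel '[[0,-0.002,0,8.4],[0,-0.002,0.03,8.4],[0,-0.002,0.075,8.4],[0,-0.002,0.086,8.4],[0,-0.002,0.086,8.4]]' && python3 -m handwheel '[[0,0,0,0],[0,0,0,0],[0,0,0,0],[0,0,0,0]]' 0
```

```text
clock: 18.55
eef_pos: [593.6, -309.5, 29.1]
eef_rot: [-3.133, -0.003, 1.404]
wrist_force: [-0.3, -1.2, -1.9]
finger_gap: 49.7
clock: 19.05
eef_pos: [593.6, -309.5, 29.2]
eef_rot: [-3.134, -0.003, 1.404]
wrist_force: [0.4, -0.5, 0.5]
finger_gap: 86.3
```

```bash
python3 -m handwheel '[[0,0,-0.06,0],[0,0,-0.12,0],[0,0,-0.17,0],[0.18,-0.06,-0.19,0],[0.31,-0.11,-0.19,0]]' 0; python3 - <<'E'
from h import *
c=np.load("w2.npy",allow_pickle=True).item();im=cv2.imread("pics/w2.png");hsv=cv2.cvtColor(im,cv2.COLOR_BGR2HSV)
P=toplane(c,[(138,88),(258,91)],43,True);print(P,np.diff(P,axis=0),P.mean(0))
sub=np.zeros(im.shape[:2],bool);sub[60:115,152:240]=1
for k in blobs((hsv[...,1]<40)&(hsv[...,2]>225)&sub,200):print(k.min(0),k.max(0),rect(toplane(c,k,50,True)))
E
```

```text
clock: 19.68
eef_pos: [574.0, -186.1, 210.1]
eef_rot: [-3.135, -0.002, 1.403]
wrist_force: [1.4, -0.0, -0.2]
finger_gap: 94.4
[[318.69270996 328.00373793]
 [425.43791661 315.60510792]] [[106.74520665 -12.39863001]] [372.06531328 321.80442292]
[156  68] [232 108] [371.9, 321.8, 64.8, 32.8, -6.5]
```

```bash
python3 -m handwheel '[[0.467,-0.284,0.02,-93],[0.467,-0.284,0.02,-93],[0.467,-0.284,0.02,-93],[0.467,-0.284,0.02,-93],[0.467,-0.284,0.02,-93]]' 0
```

```text
clock: 20.3
eef_pos: [458.0, 104.6, 200.5]
eef_rot: [-3.14, -0.007, 2.347]
wrist_force: [1.3, 0.9, 0.4]
finger_gap: 93.8
```

```bash
python3 -m handwheel '[[0.215,0.091,0.01,-39],[0.215,0.091,0.01,-39],[0.215,0.091,0.01,-39],[0.215,0.091,0.01,-39],[0.215,0.091,0.01,-39]]' 0
python3 - <<'E'
from h import *
s=read_state();c=cams.get_calibration("wrist");im=cams.camera("wrist")
cv2.imwrite("pics/w5.png",im[:,:,::-1]);np.save("w5.npy",c);print(s["eef_pos"],s["eef_rot"])
hsv=cv2.cvtColor(im,cv2.COLOR_RGB2HSV);u=project(c,(372,322,50),1)[0];print(u)
k=near((hsv[...,1]<40)&(hsv[...,2]>225),u,400);print(k.min(0),k.max(0),rect(toplane(c,k,50,True)))
E
```

```text
clock: 20.92
eef_pos: [370.9, 323.9, 191.6]
eef_rot: [3.139, -0.007, 3.033]
wrist_force: [-0.2, -0.0, 0.2]
finger_gap: 93.9
[370.89289849 323.92042878 191.64957633] [ 3.13864825 -0.00682149  3.0329875 ]
[279.88611542 207.53213025]Traceback (most recent call last):
  File "<stdin>", line 5, in <module>
  File "h.py", line 32, in near
    return min(blobs(m,mn),key=lambda k:np.linalg.norm((k.max(0)+k.min(0))/2-uv))
ValueError: min() iterable argument is empty
```

View pics/w5.png

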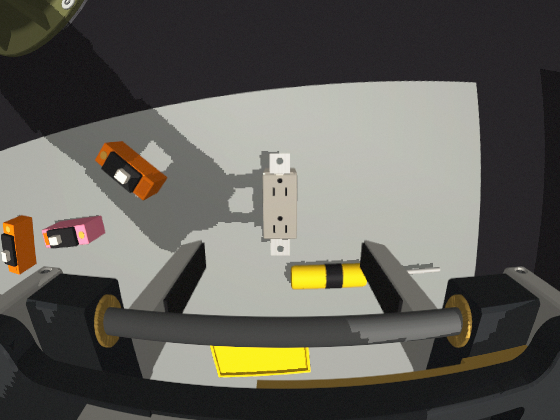

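The outlet is at (280,205), in line with the tool and where predicted. The screwdriver at (330,275) is clear of the fingers.

```bash
python3 -m handwheel '[[-0.001,-0.002,0.06,0],[-0.001,-0.002,0.11,0],[-0.001,-0.002,0.15,0],[-0.001,-0.002,0.167,0],[-0.001,-0.002,0.167,0]]' 0 && python3 -m handwheel '[[0,0,0,0],[0,0,0,0],[0,0,0,0],[0,0,0,0],[0,0,0,0]]' 1 25 && python3 -m handwheel '[[0,0,0,0],[0,0,0,0],[0,0,0,0],[0,0,0,0]]'
```

```text
clock: 21.6
eef_pos: [371.7, 320.5, 24.7]
eef_rot: [3.14, -0.007, 3.028]
wrist_force: [-0.4, 1.5, -0.1]
finger_gap: 93.8
clock: 22.22
eef_pos: [371.7, 320.5, 24.8]
eef_rot: [3.139, -0.007, 3.028]
wrist_force: [-0.3, 0.3, -0.1]
finger_gap: 47.7
clock: 22.72
eef_pos: [371.7, 320.6, 24.8]
eef_rot: [3.139, -0.007, 3.028]
wrist_force: [-0.1, 1.2, 0.4]
finger_gap: 34.0
```

```bash
python3 -m handwheel '[[0,0,-0.06,0],[0,0,-0.1,10],[-0.223,-0.027,-0.1,83],[-0.223,-0.027,-0.1,83],[-0.223,-0.027,-0.1,83]]'; python3 - <<'E'
from h import *
c=np.load("w2.npy",allow_pickle=True).item();im=cv2.imread("pics/w2.png")
k=near(masks(im)["yel"],(427,143),600)
for z in(9,2):print(rect(toplane(c,k,z,True)))
E
```

```text
clock: 23.35
eef_pos: [556.5, 276.1, 123.3]
eef_rot: [-3.138, -0.007, 2.285]
wrist_force: [-0.6, 1.4, -0.5]
finger_gap: 34.2
[588.7, 270.3, 133.4, 68.5, 89.7]
[592.0, 270.0, 136.4, 70.1, 89.7]
```

```bash
python3 -m handwheel '[[-0.027,0.021,0,41.2],[-0.027,0.021,0,41.2],[-0.027,0.021,0,41.2],[-0.027,0.021,0,41.2],[-0.027,0.021,0,41.2]]'
```

```text
clock: 23.98
eef_pos: [589.9, 269.4, 122.7]
eef_rot: [-3.134, -0.003, 1.567]
wrist_force: [0.3, 0.4, -1.0]
finger_gap: 33.9
```

```bash
python3 -m handwheel '[[0,0,0.05,0],[0,0,0.085,0],[0,0,0.0955,0],[0,0,0.0955,0]]' && python3 -m handwheel '[[0,0,0,0],[0,0,0,0],[0,0,0,0],[0,0,0,0]]' 0 && python3 -m handwheel '[[0,0,-0.06,0],[0,0,-0.12,0],[0,0,-0.18,0],[0,-0.15,-0.2,0],[0,-0.25,-0.2,0]]'
python3 - <<'E'
from h import *
for n in("top","scene"): cv2.imwrite(f"pics/{n}1.png",cams.camera(n)[:,:,::-1])
E
```

```text
clock: 24.48
eef_pos: [589.1, 269.7, 27.7]
eef_rot: [-3.134, -0.003, 1.57]
wrist_force: [0.2, -0.3, -0.4]
finger_gap: 33.8
clock: 24.98
eef_pos: [589.2, 269.8, 27.8]
eef_rot: [-3.134, -0.003, 1.571]
wrist_force: [-0.2, 0.2, 0.3]
finger_gap: 70.4
clock: 25.6
eef_pos: [465.0, 269.1, 221.6]
eef_rot: [-3.135, -0.003, 1.57]
wrist_force: [0.2, 0.8, -0.5]
finger_gap: 94.2
```

```bash
python3 - <<'E'
import cv2
a=cv2.imread("pics/scene1.png")[150:320,60:500];cv2.imwrite("pics/crop2.png",cv2.resize(a,None,fx=1.8,fy=1.8,interpolation=3))
E
python3 -m handwheel '[[-0.24,0.03,0,0],[-0.24,0.03,0,0],[-0.24,0.03,0,0],[-0.24,0.03,0,0],[-0.24,0.03,0,0]]'
```

```text
clock: 26.32
eef_pos: [493.0, 26.2, 220.7]
eef_rot: [-3.133, -0.002, 1.568]
wrist_force: [-0.2, 1.2, -0.0]
finger_gap: 94.1
```

View pics/crop2.png

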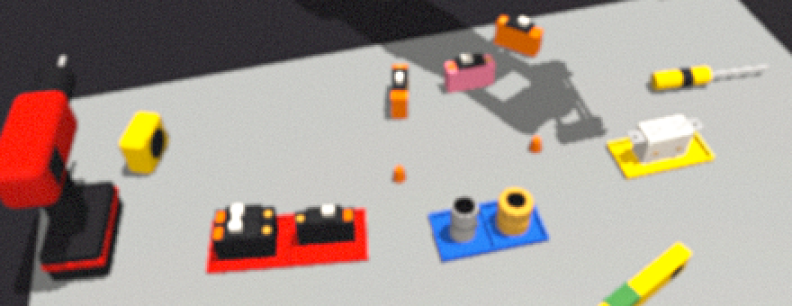

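All five parts look upright in their trays: red (280,230), blue (490,222), yellow (662,145). The drill and screwdriver look undisturbed. I'll do a close check of the red tray.

```bash
python3 -m handwheel '[[-0.3,0.1,0,0],[-0.3,0.1,0,0],[-0.3,0.1,0,0],[-0.3,0.1,0,0],[-0.3,0.1,0,0]]' && python3 -m handwheel '[[0,0,0,0],[0,0,0,0],[0,0,0,0]]'
python3 - <<'E'
from h import *
s=read_state();c=cams.get_calibration("wrist");im=cams.camera("wrist")
cv2.imwrite("pics/w6.png",im[:,:,::-1]);np.save("w6.npy",c);print(s["eef_pos"])
k=near(masks(im[:,:,::-1].copy())["red"],project(c,(602,-261,5),1)[0],600)
print("red",rect(toplane(c,k,9,True)),rect(toplane(c,k,2,True)))
print(project(c,[(610,-212,46),(594,-310,46)],1))
E
```

```text
clock: 26.95
eef_pos: [591.3, -268.6, 219.2]
eef_rot: [-3.134, -0.002, 1.569]
wrist_force: [0.7, 0.0, 1.5]
finger_gap: 94.1
clock: 27.32
eef_pos: [591.6, -267.1, 219.7]
eef_rot: [-3.134, -0.002, 1.571]
wrist_force: [-0.5, 0.3, 0.2]
finger_gap: 93.9
[ 591.62198484 -267.05643254  219.70201083]
red [602.0, -262.5, 200.8, 77.5, 80.4] [602.2, -263.8, 204.5, 78.9, 80.4]
[[302.07865074 147.65130774]
 [286.57773267 236.11869549]]
```

View pics/w6.png

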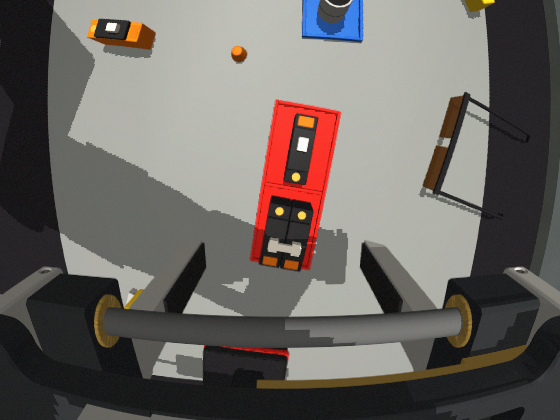

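Both breakers are inside their own bays. Breaker2's far end (280,269) overlaps the tray edge because of perspective, so I'll check it numerically.

```bash
python3 - <<'E'
from h import *
c=np.load("w6.npy",allow_pickle=True).item();im=cv2.imread("pics/w6.png");hsv=cv2.cvtColor(im,cv2.COLOR_BGR2HSV)
a=np.radians(80.4);Y=np.array([np.cos(a),np.sin(a)]);X=np.array([Y[1],-Y[0]]);O=np.array([602.2,-262])
T=lambda p:np.c_[(p-O)@X,(p-O)@Y].round(1).tolist()
print("b2 far end z44",T(toplane(c,[(262,267),(299,270)],44,True)),"near end top",T(toplane(c,[(274,197),(312,203)],44,True)))
print("b1 ends",T(toplane(c,[(296,113),(317,117)],44,True)),T(toplane(c,[(286,181),(304,185)],44,True)))
# outlet from top view
t=cams.get_calibration("top");im=cv2.imread("pics/top1.png");h=cv2.cvtColor(im,cv2.COLOR_BGR2HSV)
k=near((h[...,1]<50)&(h[...,2]>150),project(t,(590,270,50),0)[0],40);print("outlet",rect(toplane(t,k,47)))
for z in (9,):
  k=near(masks(im)["yel"],project(t,(590,270,9),0)[0],100);print("yel",rect(toplane(t,k,z)))
print(cv2.absdiff(cv2.imread("pics/top0.png"),im)[150:235,405:450].mean(),cv2.absdiff(cv2.imread("pics/top0.png"),im)[210:230,115:175].mean())
E
```

```text
b2 far end z44 [[-21.6, -91.8], [21.5, -88.1]] near end top [[-21.1, -7.5], [21.0, -7.0]]
b1 ends [[-13.2, 85.8], [9.3, 85.7]] [[-11.2, 12.1], [8.7, 11.1]]
outlet [590.8, 261.1, 87.5, 34.0, -89.8]
yel [591.9, 263.6, 119.9, 62.9, -89.8]
7.503006535947712 68.93805555555555
```

Breakers check out: b2 at tray (0,-52), b1 at (-1,49). The top-view figures for the outlet and screwdriver had the arm over them, so I'll look at the yellow tray from above.

```bash
python3 -m handwheel '[[0.3,-0.06,0,0],[0.3,-0.06,0,0],[0.3,-0.06,0,0],[0.3,-0.06,0,0],[0.3,-0.06,0,0]]' && python3 -m handwheel '[[0.17,0,0,0],[0.17,0,0,0],[0.17,0,0,0],[0.17,0,0,0],[0.17,0,0,0]]'
python3 - <<'E'
from h import *
s=read_state();c=cams.get_calibration("wrist");im=cams.camera("wrist")
cv2.imwrite("pics/w7.png",im[:,:,::-1]);np.save("w7.npy",c);print(s["eef_pos"])
k=near(masks(im[:,:,::-1].copy())["yel"],project(c,(590,269,5),1)[0],600)
print("yel",rect(toplane(c,k,9,True)),rect(toplane(c,k,2,True)))
E
```

```text
clock: 28.0
eef_pos: [530.4, 35.6, 221.5]
eef_rot: [-3.135, -0.002, 1.572]
wrist_force: [1.4, 0.2, 0.5]
finger_gap: 94.0
clock: 28.62
eef_pos: [529.8, 205.6, 222.2]
eef_rot: [-3.136, -0.002, 1.573]
wrist_force: [-0.6, -0.4, 0.1]
finger_gap: 94.0
[529.76721756 205.60896659 222.1584946 ]
yel [590.0, 269.8, 134.1, 66.6, 89.5] [591.1, 269.7, 136.6, 67.8, 89.5]
```

View pics/w7.png

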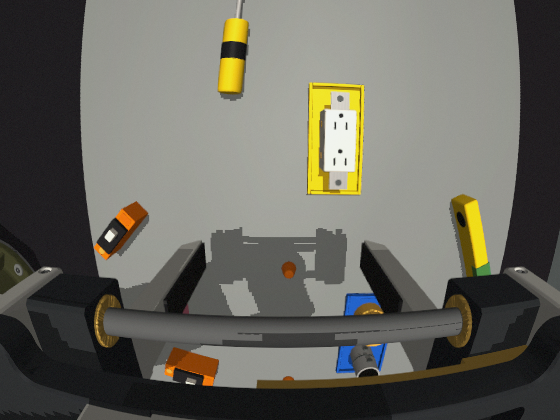

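The outlet sits inside the yellow tray, strap ends at (340,93) and (338,188). The tray measures (590.5,269.7), against a release at (589,270). The screwdriver is where it was. Handing in.

```bash
python3 -c "
from cell import manip;print(manip.sign_off())"
```

```text
the job is handed in; nothing more can be done
None
```

All five parts are in their trays and released, and I handed the job in at about 29 s of the 106 s allowed; the sign-off gave no verdict. Wrist force readings stayed around 2 N.

| Part | Tray | Last check |
|---|---|---|
| Breaker1 (black) | red, +y bay | about (-1, 49) mm in the tray frame, within limits |
| Breaker2 | red, -y bay | about (0, -52) mm in the tray frame, within limits |
| Coupling | blue, -y bay | released within about 2 mm of the bay centre; upright in the camera views |
| Connector | blue, +y bay | released within about 1 mm of the bay centre; upright in the camera views |
| Outlet | yellow | released within about 2 mm of the tray centre; wrist view shows both strap ends inside the walls |

- **Disagreement:** the final top-view figure for the outlet was about 8 mm off in y. The arm or its shadow was over the tray, so I looked again from the wrist camera, which agreed with the release position.
- **Bystanders:** the drill and screwdriver look unmoved in the pictures, but I did not measure them. The top-view screwdriver comparison was spoiled by the arm. I did not touch the orange and pink look-alikes.

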